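# Find the tight spot of the viewing-bench guide

### The arm

A 6-joint arm with a two-finger parallel gripper is mounted at the origin on the work surface. World frame = base frame: x ahead of the robot, y to its left, z up, the work surface at z = 0. Lengths are in m, angles in degrees, forces in N, time in s.
With the tool pointing down it reaches from about 0.35 to 0.85 m from the base axis. Payload 8.1 kg.
Tool frame: the origin (TCP) lies at the very end of the fingers, on their centre line; the grasp point (between the pads) lies 19 mm behind it; z points along the fingers, y is the line along which they close (so a half turn about z gives the same grasp; the last joint's range is limited). The gripper opens to 85 mm and grips with 20 to 120 N. Pads are 22 mm wide; open, the fingers measure 114 mm over their backs; the gripper's body (76 mm by 85 mm) begins 54 mm behind the grasp point. The pads swing forward as they close: fully open they stand 13 mm farther back than shut.
Start: joints at [64.779, 7.471, 85.268, -0, 87.261, -4.893], TCP at [0.208, 0.563, 0.231] pointing down, gripper open.
Joint ranges: [-169.43, 169.43], [-51.17, 129.36], [1.28, 143.12], [-76.62, 256.62], [0, 156.53], [-152.29, 152.29]. Speed limits (degrees/s): [136.94, 136.94, 159.86, 180, 180, 180].

### API

Orientations are given as [roll, pitch, yaw] about the fixed x, y, z axes, in that order (R = Rz(yaw) Ry(pitch) Rx(roll)).
In Python, from bench import sense, read_camera, calibration, sign_off gives the robot as it stands.
- The arm moves only by the tool send_rows, never from a script. Its argument "targets" is a list of rows, each a list of 3 entries, a list of its own where there are three numbers: the shift along the tool's x, y, z scaled (see below), then the turn about the tool's z scaled (see below), then the opening, from 0 (shut) to 1 (fully open). A call has 1 to 8 rows; each row is the pose to reach, as a shift and turn from the pose commanded when the call began, along the tool's axes at that moment; what a row does not reach only later rows make up. The controller multiplies each number of a shift by 100 mm and each number of a turn by 1.5 rad. A row lasts 1/8 s, in which the tool goes at most 62.5 mm and 10.7 degrees, less where a joint would pass 70% of its speed; a pose out of reach is approached as far as the arm can. A call with a number of a shift or a turn outside -1 to 1 is refused whole. A call with a gripper value outside its range is refused whole. The fingers move at their own pace and stop on an object; "newtons" is the grip in N (left out, the last holds). Time passes only in rows, so rows that repeat a pose let the fingers close. It gives the time, the measured TCP pose, the force, the opening and the grip force at its end, in the units of the state.
- sense(): the state, without advancing time (a new reading comes with each control period).
- read_camera(name): name is "scene" or "side" or "wrist"; returns the picture (384x512x3 uint8, blue, green, red); there is no depth.
- calibration(name): a dict with "intrinsics" (3x3 intrinsics, pixels), "R" (3x3) and "t" (3): a world point X has camera coordinates R X + t. Camera axes: x right, y down, z forward; pixel columns grow to the right and rows downward; lengths in m; the calibration is good to about 2 mm. A picture is of the moment at which its call begins: read the wrist's pose just before it. calibration takes no time and is no camera call; for the wrist camera it gives the pose at the moment of the call.
- sign_off(): hands the job in; it is judged then, once.
The state is a dict: "time_s": time; "q": joint angles; "joint_vel": joint speeds; "joint_torque": joint torques, N m; "eef_pos": TCP position; "tcp_rot": TCP orientation; "force": force on the tool from outside, world axes, zero at the start; "torque": the same for the moment, N m; "width": finger opening in m; "grasp_force": force on a finger pad.
Only numpy, scipy, OpenCV 4.12 (cv2) and the standard library are available. Lean on these libraries where they do the work, as an engineer would, in place of code of your own. Each camera call takes 0.05 s, during which the arm holds its last target. There are 200 camera calls.

### The job

The carriage of the resin viewing bench binds somewhere along its guide. Take it by its upright handle and slide it along, pushing the drag marker ahead of it, until it clearly binds; keep a gentle push there for about half a second without forcing it, then draw the carriage back about 20 mm so it stands free and the marker is left showing the place, and let go. Do not touch the marker with the gripper, and leave everything else where it is.

Things in the scene. Friction and masses are not known exactly. Their poses are not given: they have to be found in the camera images.
- guide: fixed twin-rail guide, 420 mm long, rails 15 mm high, on an aluminium base plate (130 x 460 mm, 12 mm thick). Origin: its start (parking end) on the middle line, 12 mm above the table; y = sliding direction, z up. Inside is a hidden tight spot, felt only, elsewhere each time: the carriage meets it 100 to 230 mm from its start, after it has picked up the marker, before the guide's end
- guide_end (a point): far end of the guide on its middle line, 420 mm from the guide's origin in the sliding direction, same height. At the tight spot (before this end) the resistance rises by about 1.8 N for each mm pushed farther; a clear bind is 5 to 12 N above free sliding, and more than 18 N above it is forcing
- carriage: grey plate, 100 mm across the guide, 110 along it, 16 thick, captive: it only slides along the guide, with about 2 N of friction. Origin: middle of its underside, 28 mm above the table; y = sliding direction. An upright black handle stands on its rear half (parking end), a clamped amber resin block (62 mm across, 28 along, 24 high) on its front half, 4 mm behind the front edge
- handle (a point): grip point on the carriage's upright black handle, on its middle line, 18 mm below its top, 34 mm above the carriage plate, 78 mm above the table, 25 mm behind the carriage's origin. The handle is 20 mm wide across the guide, 28 mm along it, 52 mm high, with 34 mm of free space in front of it before the resin block, and open on the other sides
- carriage_front (a point): middle of the carriage's front edge face, 55 mm ahead of the carriage's origin, 36 mm above the table; it pushes the marker
- marker: drag marker: aluminium bar across the guide ahead of the carriage, 96 mm across, 14 mm along the guide, 26 mm high, with a thin pointer to the scale. It slides with about 1 N of friction when the carriage pushes it and stays where it is left when the carriage is drawn back. Origin: middle of its rear lower edge (carriage side), 28 mm above the table; y = sliding direction
- marker_back (a point): point on the marker's rear face which the carriage's front edge meets, 36 mm above the table; its distance from carriage_front is the gap between the two, 0 when they touch
- casting: loose amber resin block 45 x 70 x 26 mm; bystander, not part of the job, leave where it is. Origin: centre of its underside
- collar: loose steel ring, 42 mm across, 16 mm high; bystander, not part of the job, leave where it is. Origin: centre of its underside
- driver: loose screwdriver, 200 mm; bystander, not part of the job, leave where it is. Origin: centre of its length, underside
- cup: open white plastic cup, 68 mm across, 70 mm high; bystander, not part of the job, leave where it is. Origin: centre of its underside
- bottle: clear drink bottle with green cap, 66 mm across, 200 mm high; bystander, not part of the job, leave where it is. Origin: centre of its underside
- jar: glass jar with white lid, 70 mm across, 85 mm high; bystander, not part of the job, leave where it is. Origin: centre of its underside
- slab: loose amber resin slab 60 x 100 x 18 mm; bystander, not part of the job, leave where it is. Origin: centre of its underside

How it is judged:
By the outcome, as a careful person would: the job done as asked, in the order asked, and still so for the second after the job is handed in, with the robot touching nothing.
It also fails if it takes over 51 s, if anything falls off the work surface, if the arm or the gripper's body presses on something with over 40 N, if the wrist force passes 120 N, or if a joint passes its speed limit or range.

## Working session

There is one attempt and no reset: what is moved stays moved. The work goes in short steps, Python scripts to look and compute and a tool call to move; the robot and the scene stay as the last step left them, time stands still between calls to the robot, and variables do not carry over. Pictures are saved under pics/ and viewed, at most 10 in all, crops included, and the job is handed in when it is done.

Besides the shell and the picture viewer there is one more tool, called after "Call:" in YAML: its name, and indented under it one key for each argument. send_rows: Moves the arm, as the interface text tells. Shifts and turns lie within -1 to 1; 1 stands for 100 mm of shift or 1.5 rad of turn. Its arguments: {"type":"object","properties":{"targets":{"type":"array"},"newtons":{"type":"number"}},"required":["targets"]}

```bash
mkdir -p pics; python3 - <<'E'
from bench import *
import cv2
s=sense();print(s)
for n in("scene","side"):
    cv2.imwrite(f"pics/{n}0.png",read_camera(n));c=calibration(n);print(n,c)
E
```

```text
{'time_s': 0.0, 'q': array([ 6.47792766e+01,  7.51475302e+00,  8.53305811e+01,  4.37693950e-04,
        8.72600877e+01, -4.89148129e+00]), 'joint_vel': array([-0.0636692 ,  0.082847  , -0.1186606 , -0.07152196, -0.03715766,
        0.01181357]), 'joint_torque': array([-3.34514072e-03, -5.69383335e+01, -5.00571477e+01, -4.63594879e-04,
        1.43153826e-02,  1.65097696e-07]), 'eef_pos': array([0.20817468, 0.56214297, 0.23023564]), 'tcp_rot': array([-1.79894999e+02, -9.42475016e-03,  1.59670728e+02]), 'force': array([ 0.65512728,  0.49379521, -0.81905163]), 'torque': array([-0.0159428 , -0.01833799, -0.0095852 ]), 'grasp_force': 0.0, 'width': 0.08566043147386719}
scene {'intrinsics': array([[479.03656209,   0.        , 258.76824466],
       [  0.        , 479.03656209, 192.84933907],
       [  0.        ,   0.        ,   1.        ]]), 'R': array([[-0.34413069,  0.93884066, -0.01234037],
       [ 0.79190363,  0.28315974, -0.54102607],
       [-0.50444297, -0.19595606, -0.84091528]]), 't': array([ 0.18400501, -0.37207492,  1.87085756])}
side {'intrinsics': array([[429.57926206,   0.        , 254.12366817],
       [  0.        , 429.57926206, 192.01972239],
       [  0.        ,   0.        ,   1.        ]]), 'R': array([[ 0.9846767 , -0.17350382,  0.01755628],
       [-0.08655541, -0.57364179, -0.81452027],
       [ 0.15139339,  0.80051954, -0.57986939]]), 't': array([-0.49953444,  0.11118408,  1.38023165])}
```

View pics/scene0.png

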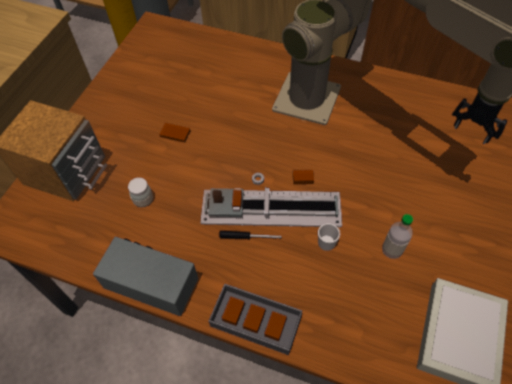

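View pics/side0.png

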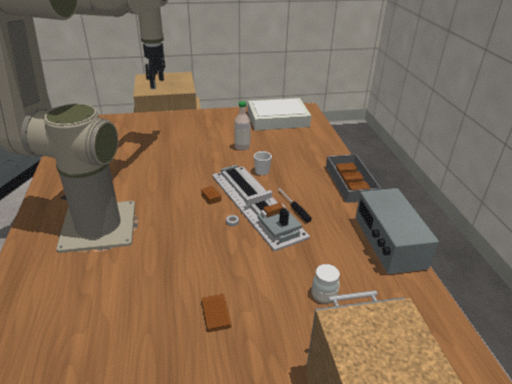

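The scene shows the guide at about (202-342, 188-227), the carriage at its left end (handle near (217,197)), the marker near (267,203). I need enlarged crops for precise points.

```bash
python3 - <<'E'
import cv2
a=cv2.imread("pics/scene0.png")[165:255,190:350];cv2.imwrite("pics/sc.png",cv2.resize(a,None,fx=5,fy=5,interpolation=2))
a=cv2.imread("pics/side0.png")[155:255,195:325];cv2.imwrite("pics/sd.png",cv2.resize(a,None,fx=6,fy=6,interpolation=2))
E
```

```text
(no output)
```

View pics/sc.png

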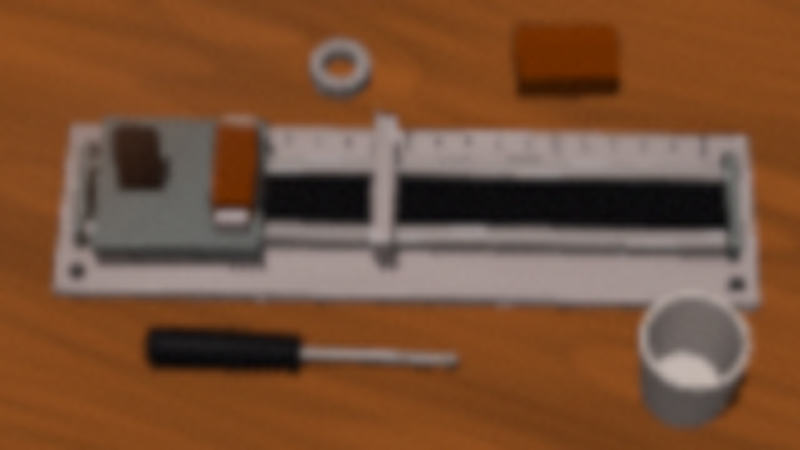

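View pics/sd.png

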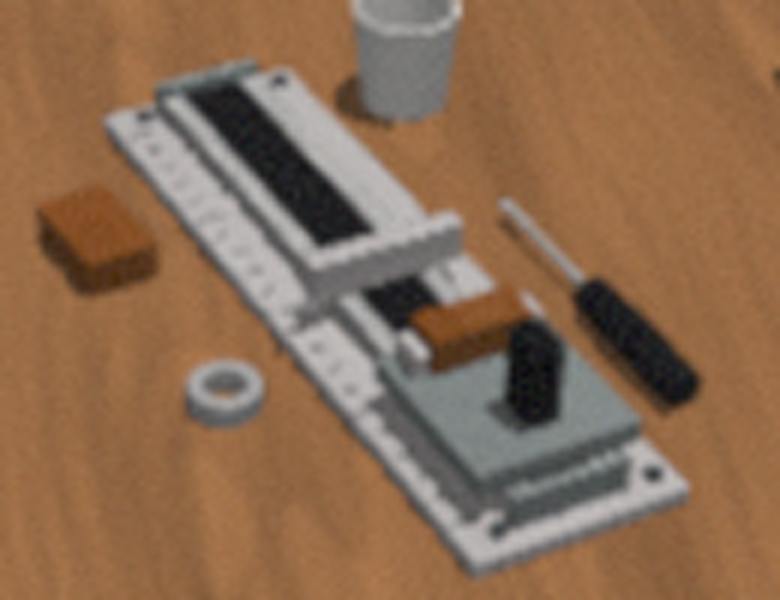

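The scene crop shows the plate corners at (72,124), (748,136), (760,303), (54,292) and the handle top near (136,138). In the side crop the corners are (475,572), (688,490), (108,118), (290,70), with the handle top near (537,332).

```bash
cat > h.py <<'E'
import numpy as np
from bench import *
from scipy.optimize import least_squares
def proj(n,X,c=None):
    c=c or calibration(n);p=(c["R"]@np.atleast_2d(X).T+c["t"][:,None]);p=c["intrinsics"]@(p/p[2]);return p[:2].T
def onz(n,uv,z,c=None):
    c=c or calibration(n);out=[]
    for u,v in np.atleast_2d(uv):
        d=c["R"].T@np.linalg.solve(c["intrinsics"],[u,v,1]);o=-c["R"].T@c["t"];out.append(o+d*(z-o[2])/d[2])
    return np.array(out)
E
python3 - <<'E'
from h import *
f=lambda a:np.array(a)/5+[190,165]-.4
g=lambda a:np.array(a)/6+[195,155]-.4
P=onz("scene",f([(72,124),(748,136),(760,303),(54,292)]),.012)
Q=onz("side",g([(475,572),(108,118),(290,70),(688,490)]),.012)
print(P,Q)
for A in(P,Q):print([np.linalg.norm(A[i]-A[i-1]).round(3) for i in range(4)])
M=(P+Q)/2
d=(M[1]+M[2]-M[0]-M[3])/2;d/=np.linalg.norm(d);print("dir",d,np.degrees(np.arctan2(d[1],d[0])),"centre",M.mean(0))
print("handle top",onz("scene",f([(136,138)]),.096),onz("side",g([(537,332)]),.096))
c=onz("scene",f([(103,120),(262,122),(262,248),(97,248)]),.044);print("carr",c,c.mean(0))
print("carr side",onz("side",g([(378,362),(485,480),(640,425)]),.044))
E
```

```text
[[ 0.53421552 -0.19853913  0.012     ]
 [ 0.38911494  0.23619531  0.012     ]
 [ 0.51115597  0.27676211  0.012     ]
 [ 0.65813558 -0.15699622  0.012     ]] [[ 0.53061434 -0.20612167  0.012     ]
 [ 0.38941461  0.23474408  0.012     ]
 [ 0.51122324  0.27418867  0.012     ]
 [ 0.65335183 -0.16274673  0.012     ]]
[np.float64(0.131), np.float64(0.458), np.float64(0.129), np.float64(0.458)]
[np.float64(0.13), np.float64(0.463), np.float64(0.128), np.float64(0.459)]
dir [-3.12951458e-01  9.49769122e-01  4.22677350e-16] 108.2371893863085 centre [0.52215325 0.0371858  0.012     ]
handle top [[ 0.5775839  -0.12516685  0.096     ]] [[ 0.57656678 -0.12485443  0.096     ]]
carr [[ 0.54237361 -0.1686723   0.044     ]
 [ 0.50823667 -0.06843538  0.044     ]
 [ 0.59844901 -0.03341562  0.044     ]
 [ 0.63426583 -0.133345    0.044     ]] [ 0.57083128 -0.10096707  0.044     ]
carr side [[ 0.50502739 -0.07253459  0.044     ]
 [ 0.54113115 -0.17441887  0.044     ]
 [ 0.62975272 -0.1445995   0.044     ]]
```

Guide pose found: sliding direction (-0.313, 0.950), yaw 108.2°, handle at (0.577, -0.125); sizes check out within 3 mm. I'll move over, staying high, with tool x along the guide.

Call:
send_rows:
  targets:
    - [[-0.5,-0.44,0],0.12,1]
    - [[-1,-0.88,0],0.24,1]
    - [[-1,-0.88,0],0.36,1]
    - [[-1,-0.88,0],0.48,1]
    - [[-1,-0.88,0],0.6,1]
    - [[-1,-0.88,0],0.6,1]

```text
time_s: 0.85
eef_pos: [0.2715, 0.4451, 0.2309]
tcp_rot: [-180.0, 0.0, 108.2]
force: [1.1, 0.0, -0.0]
width: 0.0854
grasp_force: 0.0
```

Call:
send_rows:
  targets:
    - [[-0.5,0.09,0],0,1]
    - [[-1,0.18,0],0,1]

```text
time_s: 1.1
eef_pos: [0.3198, 0.3551, 0.2309]
tcp_rot: [-180.0, 0.0, 108.5]
force: [0.7, 0.6, -0.2]
width: 0.0857
grasp_force: 0.0
```

Call:
send_rows:
  targets:
    - [[-0.5,0.09,0],0,1]
    - [[-1,0.18,0],0,1]

```text
time_s: 1.35
eef_pos: [0.3683, 0.2651, 0.2312]
tcp_rot: [180.0, 0.0, 108.4]
force: [0.7, 0.4, 0.2]
width: 0.0856
grasp_force: 0.0
```

Call:
send_rows:
  targets:
    - [[-0.5,0.09,0],0,1]
    - [[-1,0.18,0],0,1]

```text
time_s: 1.6
eef_pos: [0.4166, 0.1756, 0.2312]
tcp_rot: [180.0, -0.0, 108.4]
force: [0.1, -0.2, 0.2]
width: 0.0855
grasp_force: 0.0
```

Call:
send_rows:
  targets:
    - [[-0.5,0.09,0],0,1]
    - [[-1,0.18,0],0,1]

```text
time_s: 1.85
eef_pos: [0.4649, 0.0861, 0.2312]
tcp_rot: [180.0, -0.0, 108.4]
force: [0.1, 0.4, 0.6]
width: 0.0854
grasp_force: 0.0
```

Call:
send_rows:
  targets:
    - [[-0.5,0.09,0],0,1]
    - [[-1,0.18,0],0,1]

```text
time_s: 2.1
eef_pos: [0.5131, -0.0034, 0.2311]
tcp_rot: [-180.0, -0.0, 108.4]
force: [0.7, 1.0, 0.7]
width: 0.0855
grasp_force: 0.0
```

Call:
send_rows:
  targets:
    - [[-0.5,0.09,0],0,1]
    - [[-1,0.18,0],0,1]
    - [[-1,0.18,0],0,1]
    - [[-1,0.18,0],0,1]

```text
time_s: 2.6
eef_pos: [0.5604, -0.0911, 0.2308]
tcp_rot: [-179.9, -0.1, 108.2]
force: [-0.0, 0.7, 0.1]
width: 0.0857
grasp_force: 0.0
```

```bash
python3 - <<'E'
from h import *
import cv2
c=calibration("wrist");im=read_camera("wrist")
cv2.imwrite("pics/w1.png",im);np.savez("w1",**c)
print(proj("wrist",[[.577,-.125,.096],[.577,-.125,.044]],c))
E
```

```text
[[253.88604039 213.90947235]
 [253.20781941 199.7162035 ]]
```

View pics/w1.png

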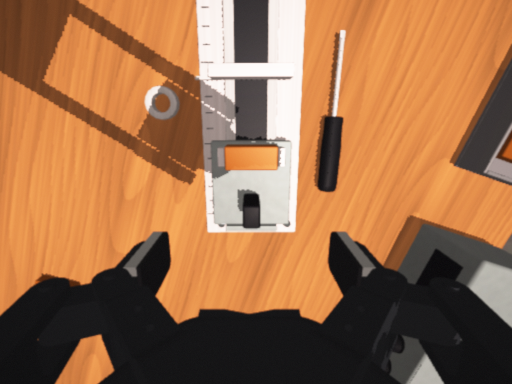

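The wrist view shows the handle top centred at about (251.5, 217), close to the prediction (254, 214). The guide runs vertically in the image, so the yaw is good.

```bash
python3 - <<'E'
from h import *
c=dict(np.load("w1.npz"))
h=onz("wrist",[(251.5,217)],.096,c)[0];print(h)
A=onz("wrist",[(252,232.5),(251,1)],.012,c);d=A[1]-A[0];print(A,np.degrees(np.arctan2(d[1],d[0])))
C=onz("wrist",[(250.5,141)],.044,c);M=onz("wrist",[(251,77)],.054,c);print("front/marker",C,M,np.linalg.norm(M-C))
s=sense();y=np.radians(s["tcp_rot"][2]);
for H in(h,[.577,-.125,0]):
  D=np.array(H)-s["eef_pos"];print(D,"tool x",D[0]*np.cos(y)+D[1]*np.sin(y),"tool y",D[0]*np.sin(y)-D[1]*np.cos(y))
E
```

```text
[ 0.57563609 -0.12931832  0.096     ]
[[ 0.59508002 -0.18330378  0.012     ]
 [ 0.50030786  0.09786588  0.012     ]] 108.6271063887279
front/marker [[ 0.54994684 -0.05447353  0.044     ]] [[0.52796836 0.01356137 0.054     ]] 0.07219280681775704
[ 0.01525912 -0.03874456 -0.13500695] tool x -0.041574401158900834 tool y 0.002356018300464684
[ 0.01662303 -0.03442624 -0.23100695] tool x -0.037900564038690875 tool y 0.005003852115228025
```

Call:
send_rows:
  targets:
    - [[-0.41,0.03,0.3],0,1]
    - [[-0.41,0.03,0.7],0,1]
    - [[-0.41,0.03,0.9],0,1]
    - [[-0.41,0.03,0.9],0,1]

```text
time_s: 3.15
eef_pos: [0.575, -0.1279, 0.1398]
tcp_rot: [-179.8, -0.1, 108.2]
force: [0.7, -0.1, 1.3]
width: 0.0851
grasp_force: 0.0
```

Call:
send_rows:
  targets:
    - [[0,0,0.2],0,1]
    - [[0,0,0.4],0,1]
    - [[0,0,0.6],0,1]
    - [[0,0,0.8],0,1]
    - [[0,0,0.8],0,1]
    - [[0,0,0.8],0,1]

```text
time_s: 3.9
eef_pos: [0.5766, -0.1295, 0.0616]
tcp_rot: [180.0, 0.0, 108.1]
force: [-0.1, 0.3, -0.7]
width: 0.0853
grasp_force: 0.0
```

```bash
python3 - <<'E'
from h import *
import cv2
s=sense();print(s["eef_pos"],s["force"],s["tcp_rot"])
w=read_camera("wrist");a=read_camera("side")[155:255,195:325]
cv2.imwrite("pics/g1.png",np.hstack([w[:300],cv2.resize(a,(288,300))]))
E
```

```text
[ 0.57659214 -0.12951682  0.06156002] [-0.09495938  0.31005564 -0.67593854] [1.79986294e+02 7.64955836e-03 1.08098939e+02]
```

View pics/g1.png

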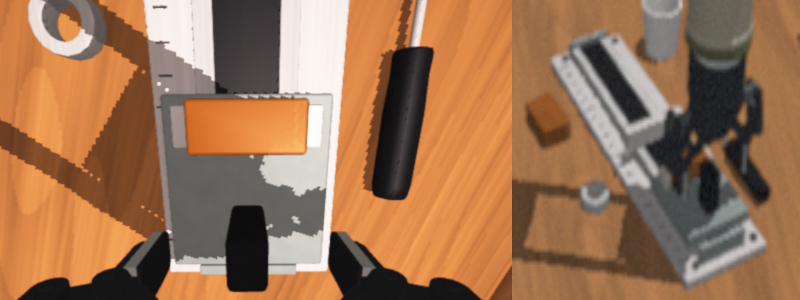

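Fingers straddle the handle centrally (handle at column ~247, finger middle ~250). Closing.

Call:
send_rows:
  targets:
    - [[0,0,0],0,0.4]
    - [[0,0,0],0,0.25]
    - [[0,0,0],0,0.15]
    - [[0,0,0],0,0.1]
    - [[0,0,0],0,0.1]
    - [[0,0,0],0,0.1]
    - [[0,0,0],0,0.1]
    - [[0,0,0],0,0.1]
  newtons: 50

```text
time_s: 5.0
eef_pos: [0.5757, -0.1298, 0.0616]
tcp_rot: [-179.9, 0.0, 108.1]
force: [-5.2, -2.2, 5.7]
width: 0.0192
grasp_force: 50.5
```

Call:
send_rows:
  targets:
    - [[0.05,-0.01,0],0,0.1]
    - [[0.13,-0.01,0],0,0.1]
    - [[0.21,-0.01,0],0,0.1]
    - [[0.29,-0.01,0],0,0.1]
    - [[0.37,-0.01,0],0,0.1]
    - [[0.45,-0.01,0],0,0.1]
    - [[0.51,-0.01,0],0,0.1]
    - [[0.55,-0.01,0],0,0.1]

```text
time_s: 6.0
eef_pos: [0.558, -0.0769, 0.0616]
tcp_rot: [-180.0, 0.0, 108.1]
force: [-3.5, -3.2, 6.6]
width: 0.0193
grasp_force: 50.7
```

Call:
send_rows:
  targets:
    - [[0.03,0,0],0,0.1]
    - [[0.06,0,0],0,0.1]
    - [[0.09,0,0],0,0.1]
    - [[0.12,0,0],0,0.1]
    - [[0.15,0,0],0,0.1]
    - [[0.18,0,0],0,0.1]
    - [[0.21,0,0],0,0.1]
    - [[0.24,0,0],0,0.1]

```text
time_s: 7.0
eef_pos: [0.5506, -0.0545, 0.0616]
tcp_rot: [-180.0, 0.0, 108.1]
force: [-3.0, -4.7, 5.6]
width: 0.0195
grasp_force: 50.7
```

Free sliding ≈2 N, ≈3.3 N with the marker in tow. From here I go in 6 mm increments, watching the force along the guide (about 0.95·Fy − 0.31·Fx).

Call:
send_rows:
  targets:
    - [[0.02,0,0],0,0.1]
    - [[0.04,0,0],0,0.1]
    - [[0.06,0,0],0,0.1]

```text
time_s: 7.38
eef_pos: [0.5486, -0.0488, 0.0616]
tcp_rot: [-180.0, 0.0, 108.1]
force: [-3.9, -4.7, 6.7]
width: 0.0193
grasp_force: 50.7
```

Call:
send_rows:
  targets:
    - [[0.02,0,0],0,0.1]
    - [[0.04,0,0],0,0.1]
    - [[0.06,0,0],0,0.1]

```text
time_s: 7.75
eef_pos: [0.5467, -0.0431, 0.0616]
tcp_rot: [-180.0, 0.0, 108.1]
force: [-3.8, -4.8, 7.0]
width: 0.0196
grasp_force: 50.8
```

Call:
send_rows:
  targets:
    - [[0.02,0,0],0,0.1]
    - [[0.04,0,0],0,0.1]
    - [[0.06,0,0],0,0.1]

```text
time_s: 8.12
eef_pos: [0.5448, -0.0375, 0.0616]
tcp_rot: [-180.0, 0.0, 108.1]
force: [-3.7, -4.9, 7.0]
width: 0.0189
grasp_force: 50.8
```

Call:
send_rows:
  targets:
    - [[0.02,0,0],0,0.1]
    - [[0.04,0,0],0,0.1]
    - [[0.06,0,0],0,0.1]

```text
time_s: 8.5
eef_pos: [0.543, -0.0317, 0.0616]
tcp_rot: [-180.0, 0.0, 108.1]
force: [-4.0, -4.4, 7.3]
width: 0.0193
grasp_force: 50.8
```

Call:
send_rows:
  targets:
    - [[0.02,0,0],0,0.1]
    - [[0.04,0,0],0,0.1]
    - [[0.06,0,0],0,0.1]

```text
time_s: 8.88
eef_pos: [0.5411, -0.026, 0.0616]
tcp_rot: [-180.0, 0.0, 108.1]
force: [-3.8, -5.3, 7.1]
width: 0.0195
grasp_force: 50.8
```

Call:
send_rows:
  targets:
    - [[0.02,0,0],0,0.1]
    - [[0.04,0,0],0,0.1]
    - [[0.06,0,0],0,0.1]

```text
time_s: 9.25
eef_pos: [0.5391, -0.0204, 0.0616]
tcp_rot: [-180.0, 0.0, 108.1]
force: [-4.6, -5.5, 7.0]
width: 0.0197
grasp_force: 50.9
```

Call:
send_rows:
  targets:
    - [[0.02,0,0],0,0.1]
    - [[0.04,0,0],0,0.1]
    - [[0.06,0,0],0,0.1]

```text
time_s: 9.62
eef_pos: [0.5373, -0.0146, 0.0616]
tcp_rot: [-179.9, 0.0, 108.1]
force: [-5.4, -4.9, 8.9]
width: 0.0197
grasp_force: 50.9
```

Call:
send_rows:
  targets:
    - [[0.02,-0.005,0],0,0.1]
    - [[0.04,-0.005,0],0,0.1]
    - [[0.06,-0.005,0],0,0.1]

```text
time_s: 10.0
eef_pos: [0.5354, -0.0091, 0.0616]
tcp_rot: [180.0, 0.0, 108.1]
force: [-1.0, -6.6, 5.0]
width: 0.0195
grasp_force: 50.6
```

The along-guide force is now ~6 N, up from ~3 N, so this could be the start of the bind. I'll take smaller steps.

Call:
send_rows:
  targets:
    - [[0.01,0,0],0,0.1]
    - [[0.02,0,0],0,0.1]

```text
time_s: 10.25
eef_pos: [0.5349, -0.0078, 0.0616]
tcp_rot: [180.0, 0.1, 108.1]
force: [-1.4, -8.0, 4.0]
width: 0.0194
grasp_force: 50.5
```

Call:
send_rows:
  targets:
    - [[0.01,0,0],0,0.1]
    - [[0.02,0,0],0,0.1]

```text
time_s: 10.5
eef_pos: [0.5345, -0.0064, 0.0616]
tcp_rot: [180.0, 0.1, 108.1]
force: [-0.1, -10.1, 2.5]
width: 0.0192
grasp_force: 50.4
```

Clear, steady rise (~6.4 N above free). A touch more, then hold ~0.6 s.

Call:
send_rows:
  targets:
    - [[0.015,0,0],0,0.1]
    - [[0.015,0,0],0,0.1]
    - [[0.015,0,0],0,0.1]
    - [[0.015,0,0],0,0.1]
    - [[0.015,0,0],0,0.1]
    - [[0.015,0,0],0,0.1]

```text
time_s: 11.25
eef_pos: [0.5341, -0.0052, 0.0616]
tcp_rot: [180.0, 0.1, 108.1]
force: [0.7, -10.8, 3.4]
width: 0.0194
grasp_force: 50.3
```

Held at ~7.3 N above free sliding for 0.75 s. Drawing back.

Call:
send_rows:
  targets:
    - [[-0.04,0,0],0,0.1]
    - [[-0.08,0,0],0,0.1]
    - [[-0.12,0,0],0,0.1]
    - [[-0.16,0,0],0,0.1]
    - [[-0.2,0,0],0,0.1]
    - [[-0.22,0,0],0,0.1]
    - [[-0.22,0,0],0,0.1]

```text
time_s: 12.12
eef_pos: [0.5404, -0.0241, 0.0616]
tcp_rot: [-180.0, -0.0, 108.1]
force: [-2.9, -0.7, 7.1]
width: 0.0191
grasp_force: 50.8
```

Call:
send_rows:
  targets:
    - [[0,0,0],0,0.3]
    - [[0,0,0],0,0.5]
    - [[0,0,0],0,0.8]
    - [[0,0,0],0,0.8]
    - [[0,0,0],0,0.8]
    - [[0,0,0],0,0.8]

```text
time_s: 12.88
eef_pos: [0.5406, -0.0249, 0.0613]
tcp_rot: [180.0, 0.0, 108.1]
force: [0.4, -0.1, 1.0]
width: 0.0687
grasp_force: 0.0
```

Call:
send_rows:
  targets:
    - [[0,0,-0.1],0,0.8]
    - [[0,0,-0.3],0,0.8]
    - [[0,0,-0.6],0,0.8]
    - [[0,0,-0.9],0,0.8]
    - [[0,0,-1],0,0.8]
    - [[0,0,-1],0,0.8]

```text
time_s: 13.62
eef_pos: [0.5411, -0.0249, 0.162]
tcp_rot: [179.9, 0.0, 108.1]
force: [-0.1, 0.2, -1.1]
width: 0.0682
grasp_force: 0.0
```

```bash
python3 - <<'E'
from h import *
import cv2
s=sense();print(s["eef_pos"],s["force"],s["width"])
w=read_camera("wrist");c=calibration("wrist");np.savez("w2",**c)
cv2.imwrite("pics/e1.png",w)
E
```

```text
[ 0.5410635  -0.02490416  0.1619862 ] [-0.06808406  0.17920495 -1.08411859] 0.06817984857565833
```

View pics/e1.png

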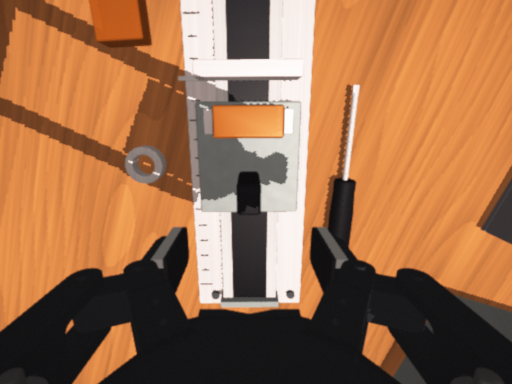

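The picture shows the carriage free, its front edge at row 101, and the marker's rear face near row 79. That is a gap of about 20 mm (the 110 mm carriage spans about 111 px). The bystanders in view are where they were, and the gripper is clear.

```bash
python3 -c "from bench import sign_off;print(sign_off())"
```

```text
the job is handed in; nothing more can be done
None
```

I slid the carriage until it bound (about 7 N above free sliding), held it there for about 0.7 s, drew it back about 20 mm leaving the marker at the spot, let go, and handed the job in at about 14 s.

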